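# Crack a stuck seal cap open in the slide-jaw fixture

## Task

The cast pump block stands loose and crosswise in the open slide-jaw fixture: turn it a quarter turn so that its capped end points to the front of the fixture, the side nearer the robot, roughly midway along the jaws, and shut the sliding jaw fully so that both jaw lips hold its feet down. Only then pull the green seal cap straight up by its orange knob until the sticking seal lets go, without letting it fly off, and finish still holding the cap just open, level over its well with a gap of about a finger's width (15 mm) all round. Do not disturb the other things on the bench.

Things in the scene. Friction and masses are not known exactly. Their poses are not given: they have to be found in the camera images.
- fixture: Slide-jaw fixture fixed to the bench: dark steel base 130 x 235 x 8 mm, two low blue jaws with steel lips. Origin on the bench, midway between the shut jaws. -x: open front towards the robot; +y: fixed jaw; -y: sliding jaw. The pump block stands on the floor at z 8 mm. Jaws 90 mm long in x, tops at z 22.5 mm.
- fixed_lip (a point): Middle of the fixed jaw lip's inner edge, at fixture y = +41 mm, z 16.5 mm (its underside). Each lip overhangs the floor by 8 mm, 8.5 mm above it, so a 6 mm foot slides below. The sliding lip's inner edge is at y = -41 mm minus the jaw's joint value. Axes as the fixture's.
- jaw (a joint): Slide of the sliding jaw, m: about 0 when shut on the block's feet (stops near -0.002), 0.06 fully open (away along the fixture's -y). Starts open, 0.048 to 0.058. Friction 4 N, stays where left; while shutting it pushes the pump block along the floor under the fixed lip (10 to 15 N in all).
- jaw_post (a point): Point on the axis of the upright red post on the sliding jaw (16 mm diameter, this point 52 mm above the bench, post top 72 mm): grip it from above or push it to move the jaw. Axes as the fixture's.
- block (a point): Middle of the tall rear block of the grey cast pump block, 45 mm above its underside: grip it here from above across its 48 mm sides (its y). Rear block 40 (x) x 48 (y) mm, top 72 mm above the underside. Axes of the pump block: -x points to the capped end. Starts with the capped end towards the sliding jaw (yaw about fixture yaw + 1.57); wanted: axes parallel to the fixture's, capped end to fixture -x.
- foot (a point): Middle of the outer edge of the pump block's +y foot, 3 mm above its underside and 30 mm to -x of point block. A like foot is on the -y side: both 6 mm thick, 60 mm long in x, 96 mm over both. The base is 104 mm long in x, midway at the feet. All weighs 0.4 to 0.7 kg; lift it 30 mm or more to turn it clear of the jaws.
- well (a point): Middle of the mouth of the open well (58 x 58 mm outside) at the pump block's -x end, 53 mm to -x of point block, 42 mm above the underside: seat of the cap's plate. Axes of the pump block.
- knob (a point): Point on the axis of the orange knob (22 mm diameter, 34 mm high) of the green round cap, 30 mm above the underside of its plate (54 mm diameter, 6 mm thick; this point 24 mm above the plate's top, 10 mm below the knob's top). Seated it is straight over point well, 27 mm above the height of point block. The seal resists with a peak of 8 to 15 N (more than the block weighs) when raised 3 to 8 mm, then nothing; 0.08 kg.
- housing: The whole pump block (see point block); origin under its middle, between the feet.
- cap: The whole green seal cap (see point knob); origin at the centre of the plate's underside.
- grease_tub: Red grease tub, 69 mm diameter, 52 mm high, bystander; origin under its centre.
- oil_bottle: Green oil bottle, 65 mm diameter, 166 mm high, bystander; origin under its centre.
- tape_roll: Black roll of tape, 69 mm diameter, 19 mm high, bystander; origin under its centre.
- spark_plug: Spark plug lying down, 21 x 70 x 18 mm, bystander; origin under its centre.
- marker: White and black marker pen lying down, 16 x 125 x 16 mm, bystander; origin under its centre.

How it is judged (in metres and radians):
On the way, in this order (a step that is already met when the one before it is completed fails the run):
1. the pump block is turned with its capped end to the front and clamped by both lips, cap still shut (value of joint jaw below 0.004 m and angle between the x axis of block and the x axis of fixture, either way round below 0.1 rad and x of well in the frame of fixture below 0 m and x of block in the frame of fixture between 0 and 0.06 m and y of block in the frame of fixture between -0.008 and 0.008 m and z of block in the frame of fixture below 0.06 m and z of knob in the frame of block below 0.03 m), for 0.2 s.
2. the seal is broken and the cap is held just open over its well (z of knob in the frame of block between 0.035 and 0.052 m and x of knob in the frame of block between -0.065 and -0.041 m and y of knob in the frame of block between -0.012 and 0.012 m and angle between knob's own z axis and vertical below 0.2 rad and contact force between the fingers and cap above 0.3 N and contact force between cap and housing below 0.3 N), for 0.3 s.
At the end, for the whole second after the job is handed in: Capped end to the front (within 0.1 rad), block within 30 mm of the middle along the jaws, feet under both lips, jaw joint below 4 mm; the fingers hold the cap at rest, level within 0.2 rad, 8 to 25 mm above its seat, within 12 mm sideways, clear of the block (all of step 2 and value of joint jaw below 0.004 m and angle between the x axis of block and the x axis of fixture, either way round below 0.1 rad and x of well in the frame of fixture below 0 m and x of block in the frame of fixture between 0 and 0.06 m and y of block in the frame of fixture between -0.008 and 0.008 m and z of block in the frame of fixture below 0.06 m and linear speed of cap below 0.02 m/s); the arm keeps its last pose, push and grip.
It fails at once if the cap flies off (raised more than 58 mm off its seat) (z of knob in the frame of block above 0.085 m).
It fails at once if the seal is broken before the block is clamped (z of knob in the frame of block above 0.037 m and value of joint jaw above 0.008 m).
It fails at once if a bystander is moved more than 30 mm (distance of any of grease_tub, oil_bottle, tape_roll, spark_plug, marker from where it was at the start of the episode above 0.03 m).
It also fails if it takes over 58 s, if anything falls off the work surface, if the arm or the gripper's body presses on something with over 40 N, if the wrist force passes 120 N, or if a joint passes its speed limit or range.

## Robot

A 7-joint arm with a two-finger parallel gripper is mounted at the origin on a cart in front of the work surface, level with it; the furniture and walls round the work are solid. World frame = base frame: x ahead of the robot, y to its left, z up, the work surface at z = 0. Lengths are in m, angles in degrees, forces in N, time in s.
With the tool pointing down it reaches from about 0.4 to 0.85 m from the base axis. Payload 6.9 kg.
Tool frame: the origin (TCP) lies on the front face of the gripper's body, between the roots of the fingers; the fingertips stand 73 mm ahead of it and the grasp point (between the pads) lies 54 mm ahead of it (finger_overhang is the distance from the TCP to the fingertips, in m); z points along the fingers, y is the line along which they close (so a half turn about z gives the same grasp; the last joint's range is limited). The gripper opens to 85 mm and grips with 20 to 120 N. Pads are 22 mm wide; open, the fingers measure 114 mm over their backs; the gripper's body (76 mm by 85 mm) begins 54 mm behind the grasp point. The pads swing forward as they close: fully open they stand 13 mm farther back than shut.
Start: joints at [-68.554, 29.078, -13.613, 85.955, 7.202, 65.827, -8.869], TCP at [0.166, 0.603, 0.304] pointing down, gripper open.
Joint ranges: [-176.47, 176.47], [-13.61, 117.27], [-81.72, 77.17], [0.22, 143.17], [-87.28, 267.28], [10, 112.55], [-165.47, 165.47]. Speed limits (degrees/s): [136.94, 136.94, 180, 180, 180, 180, 180].

## Interface

Orientations are given as a 3x3 rotation matrix whose columns are the frame's x, y, z axes.
In Python, from station import read_state, read_camera, job_done, finger_overhang gives the robot as it stands.
- The arm moves only by the tool servo_tool, never from a script. Its argument "motion" is a list of rows, each a list of 6 numbers: the shift along the tool's x, y, z in units of 0.8 m (1.0 is 0.8 m), then the turn, a rotation vector about the tool's x, y, z in units of 0.5 rad (1.0 is 0.5 rad). A call has 1 to 8 rows; each row shifts and turns the commanded pose from where the row before left it, along the tool's axes as they then stand; what a row does not reach is not made up. A row lasts 1/10 s, in which the tool goes at most 50 mm and 8.59 degrees, less where a joint would pass 70% of its speed; a pose out of reach is approached as far as the arm can. A call with a number of a shift or a turn outside -1 to 1 is refused whole. A call with a gripper value outside its range is refused whole. "claw" is the closure, from -1 (fully open) to 1 (shut), so that 0 is half open, set as the call begins (left out, the last holds). The fingers move at their own pace and stop on an object; the grip force is fixed at half the most. Time passes only in rows, so rows that do not move let the fingers close. It gives the time, the measured TCP pose, the force, the opening and the grip force at its end, in the units of the state.
- read_state(): the state, without advancing time (a new reading comes with each control period).
- read_camera(name): name is "scene" or "top" or "wrist"; returns a dict with "pixels" (480x640x3 uint8, red, green, blue), "camera_matrix" (3x3 intrinsics, pixels), "extrinsics" (4x4, takes a point from camera to world coordinates). Camera axes: x right, y up, looking along -z (the intrinsics and any distortion apply to the point x, -y, -z); pixel columns grow to the right and rows downward; lengths in m; the calibration is good to about 2 mm. A picture is of the moment at which its call begins. There is no depth.
- job_done(): hands the job in; it is judged then, once.
The state is a dict: "t": time; "joint_pos": joint angles; "joint_velocities": joint speeds; "joint_torque": joint torques, N m; "position": TCP position; "ee_rot": TCP orientation; "force": force on the tool from outside, world axes, zero at the start; "ft_torque": the same for the moment, N m; "opening": finger opening in m; "gripper_force": force on a finger pad.
Only numpy, scipy, OpenCV 4.12 (cv2) and the standard library are available. Lean on these libraries where they do the work, as an engineer would, in place of code of your own. Each camera call takes 0.05 s, during which the arm holds its last target. There are 200 camera calls.

## Working session

There is one attempt and no reset: what is moved stays moved. The work goes in short steps, Python scripts to look and compute and a tool call to move; the robot and the scene stay as the last step left them, time stands still between calls to the robot, and variables do not carry over. Pictures are saved under pics/ and viewed, at most 10 in all, crops included, and the job is handed in when it is done.

Besides the shell and the picture viewer there is one more tool, called after "Call:" by a JSON object that holds its "name" and its "arguments". servo_tool: Moves the arm, as the interface text tells. Shifts and turns lie within -1 to 1; 1 stands for 0.8 m of shift or 0.5 rad of turn. Its arguments: {"type":"object","properties":{"motion":{"type":"array"},"claw":{"type":"number"}},"required":["motion"]}

```bash
mkdir -p pics
cat > h.py <<'E'
import numpy as np, cv2
from station import *
def snap(n,f):
    c=read_camera(n); cv2.imwrite(f'pics/{f}.png',c['pixels'][:,:,::-1]); np.savez(f'pics/{f}.npz',p=c['pixels'],K=c['camera_matrix'],E=c['extrinsics']); return c
def load(f):
    d=np.load(f'pics/{f}.npz'); return dict(pixels=d['p'],camera_matrix=d['K'],extrinsics=d['E'])
def ray(c,u,v):
    d=np.linalg.inv(c['camera_matrix'])@[u,v,1.]; d=np.array([d[0],-d[1],-d[2]])
    E=c['extrinsics']; return E[:3,3],E[:3,:3]@d
def onz(c,u,v,z):
    o,d=ray(c,u,v); return o+d*(z-o[2])/d[2]
def proj(c,p):
    E=c['extrinsics']; q=E[:3,:3].T@(np.array(p)-E[:3,3]); k=c['camera_matrix']@[q[0],-q[1],-q[2]]; return k[:2]/k[2]
E
python3 - <<'E'
from h import *
print({k:(np.round(v,3).tolist()) for k,v in read_state().items()},finger_overhang)
for n in('top','scene'):
    c=snap(n,n+'0'); print(c['camera_matrix'].round(1).tolist(),c['extrinsics'].round(3).tolist(),[k for k in c])
E
```

```text
{'t': 0.0, 'joint_pos': [-68.554, 29.126, -13.611, 86.008, 7.201, 65.827, -8.87], 'joint_velocities': [-0.018, -0.027, -0.079, 0.019, -0.134, 0.027, 0.041], 'joint_torque': [-0.0, -62.06, -2.187, -24.966, 0.013, 0.012, -0.0], 'position': [0.166, 0.602, 0.303], 'ee_rot': [[-0.964, 0.266, -0.0], [0.266, 0.964, -0.002], [0.0, -0.002, -1.0]], 'force': [-0.605, -0.038, -0.182], 'ft_torque': [0.051, 0.025, 0.032], 'gripper_force': 0.0, 'opening': 0.085} 0.0726
[[510.5, 0.0, 324.5], [0.0, 510.5, 237.4], [0.0, 0.0, 1.0]] [[0.012, 0.989, -0.146, 0.381], [-1.0, 0.014, 0.012, 0.297], [0.014, 0.146, 0.989, 1.236], [0.0, 0.0, 0.0, 1.0]] ['pixels', 'camera_matrix', 'extrinsics']
[[524.5, 0.0, 318.9], [0.0, 524.5, 240.5], [0.0, 0.0, 1.0]] [[-0.766, -0.483, 0.425, 0.937], [0.643, -0.582, 0.498, 0.748], [0.007, 0.655, 0.756, 0.821], [0.0, 0.0, 0.0, 1.0]] ['pixels', 'camera_matrix', 'extrinsics']
```

View pics/top0.png

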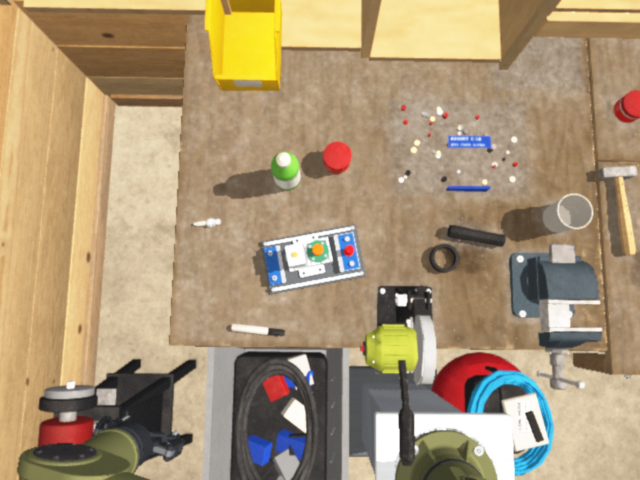

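View pics/scene0.png

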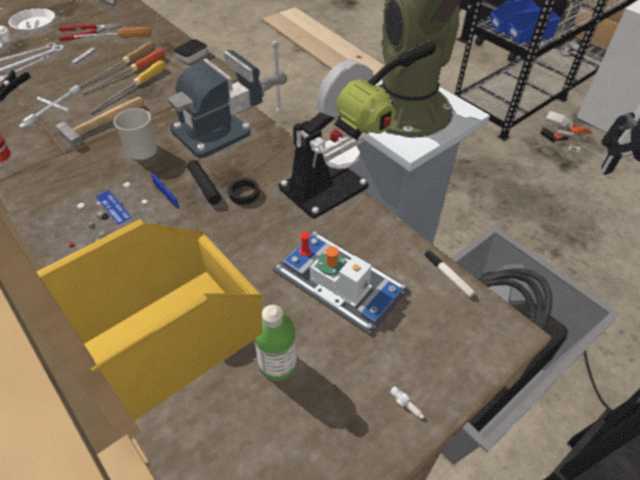

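The top view shows the fixture around (313,259), fixed jaw on the left (275,262), red post at (349,251), orange knob at (318,250). The scene view shows the same objects, with the knob at (332,257) and the post at (305,243). Next I measure them by colour.

```bash
cat > m.py <<'E'
from h import *
from scipy.optimize import least_squares
import sys
def blobs(c,lo,hi,box,amin=5):
    h=cv2.cvtColor(c['pixels'],cv2.COLOR_RGB2HSV); m=cv2.inRange(h,lo,hi); M=np.zeros_like(m); x0,y0,x1,y1=box; M[y0:y1,x0:x1]=m[y0:y1,x0:x1]
    n,l,s,ce=cv2.connectedComponentsWithStats(M); return M,[(int(s[i,4]),ce[i].round(1).tolist(),s[i,:4].tolist()) for i in range(1,n) if s[i,4]>=amin]
B={'top':(230,200,400,310),'scene':(260,215,420,340)}
C={'blue':((100,120,60),(125,255,255)),'red':((172,150,80),(180,255,255)),'red2':((0,150,80),(4,255,255)),'orange':((5,170,120),(18,255,255)),'green':((60,90,40),(90,255,255))}
if __name__=='__main__':
    for n in('top','scene'):
        c=load(n+'0')
        for k,(lo,hi) in C.items(): print(n,k,blobs(c,lo,hi,B[n])[1])
    c=load('top0'); im=c['pixels'][215:305,250:375,::-1]; cv2.imwrite('pics/c1.png',cv2.resize(im,None,fx=6,fy=6,interpolation=2))
    c=load('scene0'); im=c['pixels'][222:335,265:415,::-1]; cv2.imwrite('pics/c2.png',cv2.resize(im,None,fx=5,fy=5,interpolation=2))
E
python3 m.py
```

```text
top blue [(312, [347.3, 251.5], [338, 234, 21, 36]), (379, [272.4, 265.6], [264, 247, 18, 38])]
top red [(28, [348.6, 250.4], [344, 246, 10, 10])]
top red2 [(46, [348.5, 250.2], [345, 247, 8, 8])]
top orange [(42, [315.9, 249.6], [312, 244, 11, 11])]
top green [(21, [315.0, 242.3], [311, 241, 10, 5]), (129, [318.3, 254.2], [308, 244, 20, 18])]
scene blue [(10, [311.7, 237.1], [310, 236, 5, 4]), (275, [304.4, 254.4], [286, 240, 38, 28]), (463, [381.5, 300.2], [363, 282, 38, 37])]
scene red [(6, [307.5, 238.5], [307, 236, 2, 6]), (14, [301.3, 248.8], [300, 244, 4, 11]), (7, [308.9, 252.4], [307, 251, 4, 4])]
scene red2 [(145, [304.5, 242.7], [300, 232, 10, 23])]
scene orange [(166, [331.5, 255.9], [327, 247, 11, 19])]
scene green [(24, [321.8, 257.9], [319, 255, 6, 7]), (44, [339.5, 262.9], [336, 255, 9, 15]), (72, [325.5, 268.7], [319, 263, 14, 11])]
```

View pics/c1.png

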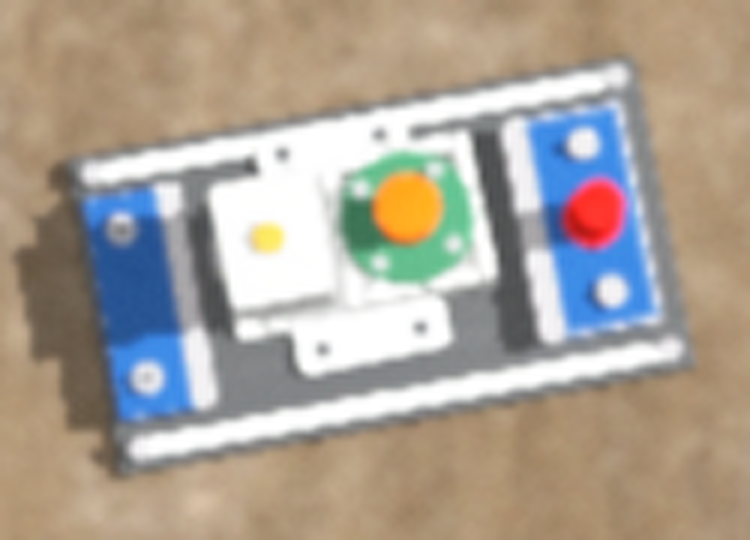

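View pics/c2.png

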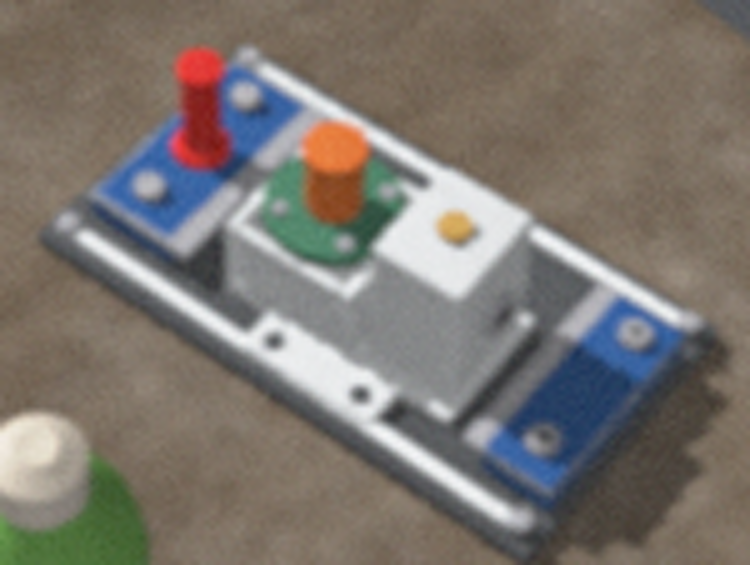

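The top crop shows the base corners near (75,175), (625,60), (690,365) and (120,470), and the yellow plug on the rear block at (267,238). It also has the knob top at (407,207), the post top at (595,213) and the fixed lip's inner edge from (183,185) to (215,400). The scene crop has the knob top at (336,145), the post top at (200,66) and the plug at (456,227).

Run:
```python
from h import *
t=load('top0'); s=load('scene0')
T=lambda a,b,z: onz(t,250+a/6-.4,215+b/6-.4,z)
S=lambda a,b,z: onz(s,265+a/5-.4,222+b/5-.4,z)
p=lambda n,x: print(n,np.round(x,4))
cs=[T(*q,.008) for q in((75,175),(625,60),(690,365),(120,470))]
for q in cs:p('c',q)
p('centre',sum(cs)/4)
for a,b in((0,1),(3,2),(0,3),(1,2)): d=cs[a]-cs[b]; p(f'{a}{b}',[np.hypot(*d[:2]),np.degrees(np.arctan2(d[1],d[0]))])
cc=[S(*q,.008) for q in((40,237),(250,45),(720,330),(535,560))]
for q in cc:p('cs',q)
p('centreS',sum(cc)/4)
p('lipTop',[T(183,185,.0225),T(215,400,.0225)]); p('mid',(T(183,185,.0225)+T(215,400,.0225))/2)
p('lipS',[S(605,290,.0225),S(470,432,.0225)])
p('slip',[T(525,120,.0225),T(560,340,.0225)]);
p('plugT',T(267,238,.082));p('plugS',S(456,227,.082))
p('knobT',T(407,207,.09));p('knobS',S(336,143,.09))
p('postT',T(597,213,.072));p('postS',S(200,66,.072))
```

```text
c [0.5447 0.4336 0.008 ]
c [0.595  0.2115 0.008 ]
c [0.4712 0.185  0.008 ]
c [0.4265 0.4122 0.008 ]
centre [0.5093 0.3106 0.008 ]
01 [  0.2277 102.7446]
32 [  0.2316 101.1266]
03 [ 0.1202 10.2506]
12 [ 0.1266 12.0881]
cs [0.5966 0.2107 0.008 ]
cs [0.4686 0.1854 0.008 ]
cs [0.4241 0.4123 0.008 ]
cs [0.5481 0.4399 0.008 ]
centreS [0.5093 0.3121 0.008 ]
lipTop [[0.5393 0.3888 0.0225]
 [0.4539 0.3741 0.0225]]
mid [0.4966 0.3815 0.0225]
lipS [[0.4532 0.3774 0.0225]
 [0.5362 0.3917 0.0225]]
slip [[0.5675 0.2525 0.0225]
 [0.4794 0.2379 0.0225]]
plugT [0.5118 0.3521 0.082 ]
plugS [0.5104 0.351  0.082 ]
knobT [0.5233 0.2992 0.09  ]
knobS [0.5223 0.2989 0.09  ]
postT [0.5242 0.2265 0.072 ]
postS [0.527  0.2258 0.072 ]
```

Call:
{"name": "servo_tool", "arguments": {"motion": [[-0.05, -0.0188, 0, 0, 0, 0], [-0.05, -0.0188, 0, 0, 0, 0], [-0.05, -0.0188, 0, 0, 0, 0], [-0.05, -0.0188, 0, 0, 0, 0], [-0.05, -0.0188, 0, 0, 0, 0], [-0.05, -0.0188, 0, 0, 0, 0], [-0.05, -0.0188, 0, 0, 0, 0], [-0.05, -0.0188, 0, 0, 0, 0]], "claw": -1}}

```text
t: 0.9
position: [0.4437, 0.4002, 0.3036]
ee_rot: [[-0.964, 0.266, -0.001], [0.266, 0.964, -0.0], [0.0, -0.001, -1.0]]
force: [0.7, 1.0, -0.1]
opening: 0.0855
gripper_force: 0.0
```

Call:
{"name": "servo_tool", "arguments": {"motion": [[-0.05, -0.0188, 0, 0, 0, 0], [-0.05, -0.0188, 0, 0, 0, 0], [0, 0, 0, 0, 0, 0.277], [0, 0, 0, 0, 0, 0.277], [0, 0, 0, 0, 0, 0.277], [0, 0, 0, 0, 0, 0.277], [0, 0, 0, 0, 0, 0.277], [0, 0, 0, 0, 0, 0.277]]}}

```text
t: 1.7
position: [0.5115, 0.3512, 0.3034]
ee_rot: [[-0.449, 0.894, -0.001], [0.894, 0.449, -0.001], [-0.0, -0.001, -1.0]]
force: [0.5, 0.8, -0.3]
opening: 0.0854
gripper_force: 0.0
```

Call:
{"name": "servo_tool", "arguments": {"motion": [[0, 0, 0, 0, 0, 0.277], [0, 0, 0, 0, 0, 0.277], [0, 0, 0, 0, 0, 0], [0, 0, 0, 0, 0, 0], [0, 0, 0, 0, 0, 0]]}}

```text
t: 2.2
position: [0.5116, 0.3513, 0.3037]
ee_rot: [[-0.196, 0.981, -0.0], [0.981, 0.196, -0.0], [-0.0, -0.0, -1.0]]
force: [0.5, -0.1, -0.1]
opening: 0.086
gripper_force: 0.0
```

```bash
cat >> h.py <<'E'
def to(x,y,z,ydeg=None):
    s=read_state(); R=np.array(s['ee_rot']); p=np.array(s['position'])
    print('t',s['t'],'pos',p.round(4),'yang',np.degrees(np.arctan2(R[1,1],R[0,1])).round(2),'z',R[:,2].round(3),'q',np.round(s['joint_pos'],0),'F',np.round(s['force'],1),'op',s['opening'],s['gripper_force'])
    print('total tool units',(R.T@(np.array([x,y,z])-p)/.8).round(4))
    if ydeg is not None: print('turn z units',np.radians(np.degrees(np.arctan2(R[1,1],R[0,1]))-ydeg)/.5)
E
python3 - <<'E'
from h import *
to(.511,.3515,.105,11.2); snap('wrist','w1')
E
```

```text
t 2.2 pos [0.5116 0.3513 0.3037] yang 11.29 z [-0. -0. -1.] q [-40.  28.   6.  87.  -3.  65. -23.] F [ 0.5 -0.1 -0.1] op 0.08601468389015042 0.0
total tool units [ 0.0005 -0.0006  0.2484]
turn z units 0.0032814655200088267
```

View pics/w1.png

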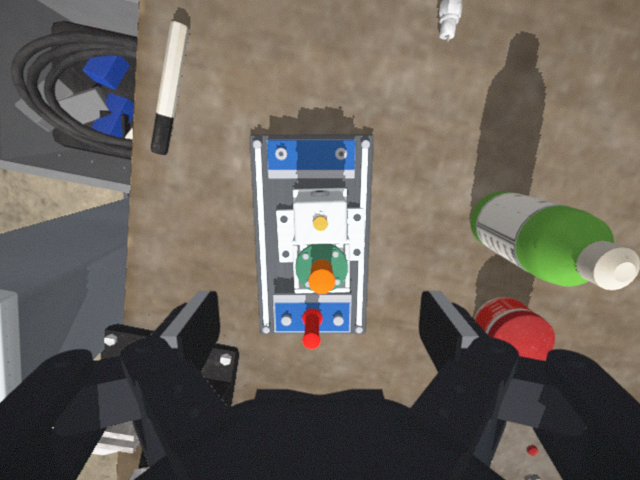

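The wrist view shows the fixture upright in the image. The plug is at (320,222), the knob top at (322,285), the post top at (311,341), and the base corners at (254,136), (371,131), (364,332) and (263,333). I'll cross-check these against the earlier measurements.

Run:
```python
from h import *
w=load('w1')
for n,u,v,z in(('plug',320,222,.083),('knob',322,286,.09),('post',311,341,.072),('lipL',268,177,.0225),('lipR',354,178,.0225),('slipL',275,298,.0225),('slipR',350,298,.0225),('footL',278,232,.014),('footR',366,232,.014),('c',252,136,.008),('c',372,131,.008),('c',364,332,.008),('c',263,333,.008)): print(n,onz(w,u,v,z).round(4))
```

```text
plug [0.5116 0.3539 0.083 ]
knob [0.5248 0.2975 0.09  ]
post [0.5275 0.2285 0.072 ]
lipL [0.4528 0.3764 0.0225]
lipR [0.5397 0.3927 0.0225]
slipL [0.4818 0.2436 0.0225]
slipR [0.5654 0.2603 0.0225]
footL [0.4718 0.3184 0.014 ]
footR [0.5668 0.3374 0.014 ]
c [0.4281 0.4129 0.008 ]
c [0.5489 0.4421 0.008 ]
c [0.5949 0.2129 0.008 ]
c [0.4743 0.1874 0.008 ]
```

Call:
{"name": "servo_tool", "arguments": {"motion": [[0.002, 0, 0.035, 0, 0, 0], [0, 0, 0.035, 0, 0, 0], [0, 0, 0.035, 0, 0, 0], [0, 0, 0.035, 0, 0, 0], [0, 0, 0.035, 0, 0, 0], [0, 0, 0.03, 0, 0, 0], [0, 0, 0.025, 0, 0, 0], [0, 0, 0.018, 0, 0, 0]]}}

```text
t: 3.05
position: [0.5111, 0.3525, 0.1039]
ee_rot: [[-0.194, 0.981, -0.001], [0.981, 0.194, -0.001], [-0.0, -0.002, -1.0]]
force: [-0.1, -0.4, -0.0]
opening: 0.0854
gripper_force: 0.0
```

Call:
{"name": "servo_tool", "arguments": {"motion": [[0, 0, 0, 0, 0, 0], [0, 0, 0, 0, 0, 0], [0, 0, 0, 0, 0, 0], [0, 0, 0, 0, 0, 0], [0, 0, 0, 0, 0, 0], [0, 0, 0, 0, 0, 0], [0, 0, 0, 0, 0, 0], [0, 0, 0, 0, 0, 0]], "claw": 1}}

```text
t: 3.85
position: [0.5121, 0.3534, 0.1068]
ee_rot: [[-0.193, 0.981, 0.002], [0.981, 0.193, 0.001], [0.001, 0.002, -1.0]]
force: [0.5, 1.0, 6.1]
opening: 0.0478
gripper_force: 63.2
```

Call:
{"name": "servo_tool", "arguments": {"motion": [[0, 0, -0.01, 0, 0, 0], [0, 0, -0.015, 0, 0, 0], [0, 0, -0.02, 0, 0, 0], [0, 0, -0.02, 0, 0, 0], [0, 0, -0.01, 0, 0, 0], [0, 0, 0, 0, 0, 0], [0, 0, 0, 0, 0, 0]]}}

```text
t: 4.55
position: [0.511, 0.3527, 0.1651]
ee_rot: [[-0.193, 0.981, -0.001], [0.981, 0.193, -0.0], [-0.0, -0.001, -1.0]]
force: [-0.0, -0.8, -6.3]
opening: 0.0474
gripper_force: 62.9
```

Call:
{"name": "servo_tool", "arguments": {"motion": [[0, 0, 0, 0, 0, 0.1], [0, 0, 0, 0, 0, 0.25], [0, 0, 0, 0, 0, 0.25], [0, 0, 0, 0, 0, 0.25], [0, 0, 0, 0, 0, 0.25], [0, 0, 0, 0, 0, 0.25], [0, 0, 0, 0, 0, 0.25], [0, 0, 0, 0, 0, 0.25]]}}

```text
t: 5.35
position: [0.5108, 0.3527, 0.1643]
ee_rot: [[0.671, 0.741, -0.002], [0.741, -0.671, -0.001], [-0.002, -0.0, -1.0]]
force: [0.2, 0.3, -6.3]
opening: 0.0479
gripper_force: 62.9
```

Call:
{"name": "servo_tool", "arguments": {"motion": [[0, 0, 0, 0, 0, 0.25], [0, 0, 0, 0, 0, 0.25], [0, 0, 0, 0, 0, 0.25], [0, 0, 0, 0, 0, 0.25], [0, 0, 0, 0, 0, 0.2], [0, 0, 0, 0, 0, 0.1], [0, 0, 0, 0, 0, 0], [0, 0, 0, 0, 0, 0]]}}

```text
t: 6.15
position: [0.511, 0.3528, 0.1647]
ee_rot: [[0.982, 0.191, -0.001], [0.191, -0.982, -0.001], [-0.001, 0.001, -1.0]]
force: [-0.8, 0.3, -6.8]
opening: 0.0476
gripper_force: 62.7
```

Run:
```python
from h import *
O=np.array([.504,.3435]); a=np.radians(11.2); ex=np.array([np.cos(a),np.sin(a)]); ey=np.array([-ex[1],ex[0]])
g=O+.03*ex-.018*ey; print(g); to(*g,.108,-78.8)
c=snap('scene','s2'); snap('top','t2')
im=c['pixels'][160:360,220:460,::-1]; cv2.imwrite('pics/c3.png',cv2.resize(im,None,fx=3,fy=3))
```

```text
[0.53692487 0.33166984]
t 6.15 pos [0.511  0.3528 0.1647] yang -79.01 z [-0.001 -0.001 -1.   ] q [-55.  40.  31.  97. -25.  51. -93.] F [-0.8  0.3 -6.8] op 0.047602103772608775 62.67191290855408
total tool units [0.0269 0.0321 0.0709]
turn z units -0.0074773803837298956
```

View pics/c3.png

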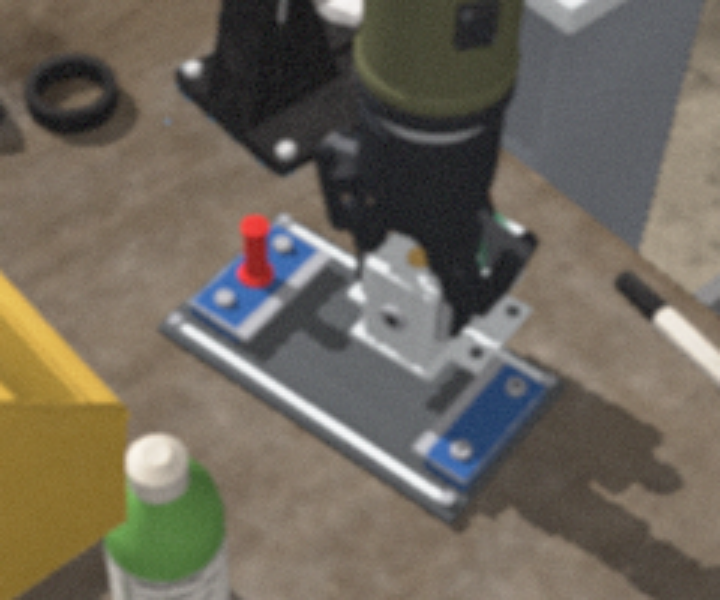

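The block is held clear of the jaws with its capped end to the robot. I move it across and set it down.

Call:
{"name": "servo_tool", "arguments": {"motion": [[0.009, 0.0107, 0, 0, 0, 0], [0.009, 0.0107, 0, 0, 0, 0], [0.009, 0.0107, 0, 0, 0, 0], [0, 0, 0, 0, 0, 0], [0, 0, 0.015, 0, 0, 0], [0, 0, 0.015, 0, 0, 0], [0, 0, 0.015, 0, 0, 0], [0, 0, 0.01, 0, 0, 0]]}}

```text
t: 7.05
position: [0.5364, 0.332, 0.1194]
ee_rot: [[0.982, 0.189, -0.002], [0.189, -0.982, -0.001], [-0.002, 0.001, -1.0]]
force: [-0.8, 0.0, -6.3]
opening: 0.0473
gripper_force: 62.8
```

Call:
{"name": "servo_tool", "arguments": {"motion": [[0, 0, 0.006, 0, 0, 0], [0, 0, 0.005, 0, 0, 0], [0, 0, 0.004, 0, 0, 0], [0, 0, 0.002, 0, 0, 0], [0, 0, 0, 0, 0, 0], [0, 0, 0, 0, 0, 0]]}}

```text
t: 7.65
position: [0.5376, 0.3318, 0.1082]
ee_rot: [[0.982, 0.189, 0.0], [0.189, -0.982, 0.0], [0.0, -0.0, -1.0]]
force: [-0.3, 0.2, -7.3]
opening: 0.0475
gripper_force: 62.7
```

Call:
{"name": "servo_tool", "arguments": {"motion": [[0, 0, 0.002, 0, 0, 0], [0, 0, 0.0015, 0, 0, 0], [0, 0, 0, 0, 0, 0], [0, 0, 0, 0, 0, 0]]}}

```text
t: 8.05
position: [0.5378, 0.3318, 0.1068]
ee_rot: [[0.982, 0.189, 0.001], [0.189, -0.982, 0.001], [0.001, -0.001, -1.0]]
force: [-3.6, -1.1, 7.1]
opening: 0.0478
gripper_force: 63.8
```

Call:
{"name": "servo_tool", "arguments": {"motion": [[0, 0, 0, 0, 0, 0], [0, 0, 0, 0, 0, 0], [0, 0, 0, 0, 0, 0], [0, 0, 0, 0, 0, 0], [0, 0, 0, 0, 0, 0]], "claw": -1}}

```text
t: 8.55
position: [0.5375, 0.3317, 0.105]
ee_rot: [[0.982, 0.189, 0.0], [0.189, -0.982, -0.0], [0.0, 0.0, -1.0]]
force: [0.3, 0.8, -0.7]
opening: 0.0854
gripper_force: 0.0
```

Call:
{"name": "servo_tool", "arguments": {"motion": [[0, 0, -0.015, 0, 0, 0], [0, 0, -0.03, 0, 0, 0], [0, 0, -0.04, 0, 0, 0], [0, 0, -0.04, 0, 0, 0], [0, 0, -0.04, 0, 0, 0], [0, 0, -0.04, 0, 0, 0], [0, 0, 0, 0, 0, 0]]}}

```text
t: 9.25
position: [0.5394, 0.3317, 0.2749]
ee_rot: [[0.982, 0.188, 0.007], [0.188, -0.982, 0.004], [0.008, -0.003, -1.0]]
force: [-0.2, 0.7, 0.4]
opening: 0.0853
gripper_force: 0.0
```

Run:
```python
from h import *
to(.5265,.2275,.106,11.2)
snap('wrist','w3');c=snap('top','t3')
from m import *
for k in('orange','red','red2'): print(k,blobs(c,*C[k],B['top'])[1])
```

```text
t 9.25 pos [0.5394 0.3317 0.2749] yang -79.15 z [ 0.007  0.004 -1.   ] q [-54.  34.  34.  88. -21.  64. -94.] F [-0.2  0.7  0.4] op 0.08527201150500974 0.0
total tool units [-0.042   0.1255  0.2104]
turn z units -3.1539659818712225
orange []
red [(8, [348.8, 246.4], [346, 246, 7, 2]), (10, [351.0, 252.6], [348, 249, 6, 7])]
red2 [(45, [348.6, 250.2], [345, 247, 8, 9])]
```

View pics/w3.png

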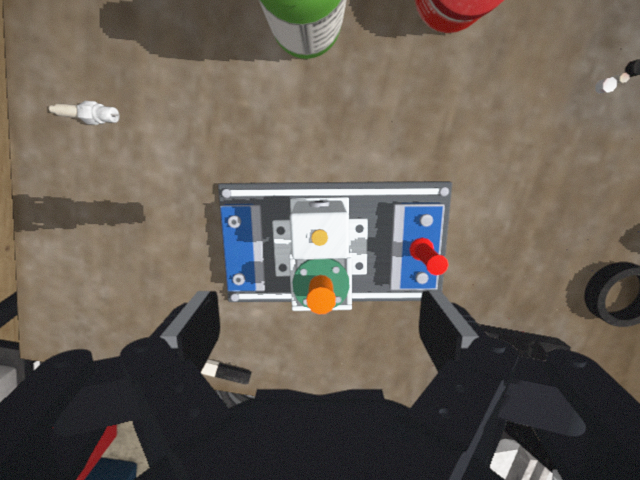

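The block stands straight with its cap forward. The plug is at (320,237), the knob at (321,295), and the feet lie between the lips. The post top is at (436,264). I go to the post next.

Call:
{"name": "servo_tool", "arguments": {"motion": [[-0.014, 0.042, 0, 0, 0, -0.26], [0, 0, 0, 0, 0, -0.26], [0, 0, 0, 0, 0, -0.26], [0, 0, 0, 0, 0, -0.26], [0, 0, 0, 0, 0, -0.26], [0, 0, 0, 0, 0, -0.26], [0, 0, 0, 0, 0, -0.26], [0, 0, 0, 0, 0, -0.26]]}}

```text
t: 10.15
position: [0.5321, 0.2964, 0.2678]
ee_rot: [[0.329, 0.944, -0.002], [0.944, -0.329, -0.001], [-0.002, -0.002, -1.0]]
force: [-0.3, -0.4, 0.1]
opening: 0.0857
gripper_force: 0.0
```

Call:
{"name": "servo_tool", "arguments": {"motion": [[0, 0, 0, 0, 0, -0.26], [0, 0, 0, 0, 0, -0.26], [0, 0, 0, 0, 0, -0.26], [0, 0, 0, 0, 0, -0.26], [0, 0, 0, 0, 0, 0], [0, 0, 0, 0, 0, 0]]}}

```text
t: 10.75
position: [0.5325, 0.2964, 0.2683]
ee_rot: [[-0.174, 0.985, -0.002], [0.985, 0.174, -0.001], [-0.0, -0.002, -1.0]]
force: [-0.3, -0.6, 0.7]
opening: 0.0855
gripper_force: 0.0
```

Run:
```python
from h import *
from m import *
c=snap('wrist','w4');R=[]
for k in('red','red2'):R+=blobs(c,*C[k],(0,0,640,420),15)[1]
print(R)
w=load('w3');print(onz(w,436.5,263.5,.072),onz(w,320,237,.083),onz(w,321,294,.09))
to(.5265,.2275,.106,11.2)
```

```text
[(49, [543.8, 272.3], [535, 269, 19, 9]), (42, [528.6, 276.3], [522, 271, 13, 10]), (71, [514.4, 290.3], [507, 282, 16, 17]), (20, [508.6, 311.2], [506, 308, 7, 7]), (849, [508.3, 278.8], [490, 258, 59, 57]), (3752, [545.6, 304.2], [505, 268, 80, 71]), (679, [301.8, 294.8], [290, 274, 24, 42])]
[0.52957665 0.22899267 0.072     ] [0.53663987 0.33164993 0.083     ] [0.49116551 0.32204724 0.09      ]
t 10.8 pos [0.5325 0.2964 0.2685] yang 10.05 z [-0.001 -0.001 -1.   ] q [-38.  29.  10.  92.  -6.  60. -16.] F [-0.  -0.9 -0.6] op 0.08529336977835031 0.0
total tool units [-0.0835 -0.0222  0.2031]
turn z units -0.040233782427928196
```

Call:
{"name": "servo_tool", "arguments": {"motion": [[-0.042, -0.011, 0, 0, 0, 0], [-0.0415, -0.011, 0, 0, 0, -0.04], [0, 0, 0.03, 0, 0, 0], [0, 0, 0.045, 0, 0, 0], [0, 0, 0.045, 0, 0, 0], [0, 0, 0.04, 0, 0, 0], [0, 0, 0.025, 0, 0, 0], [0, 0, 0.015, 0, 0, 0]]}}

```text
t: 11.6
position: [0.5265, 0.2275, 0.1071]
ee_rot: [[-0.196, 0.981, -0.002], [0.981, 0.196, -0.002], [-0.001, -0.003, -1.0]]
force: [-0.5, 0.2, 0.1]
opening: 0.0854
gripper_force: 0.0
```

Call:
{"name": "servo_tool", "arguments": {"motion": [[0, 0, 0, 0, 0, 0], [0, 0, 0, 0, 0, 0], [0, 0, 0, 0, 0, 0], [0, 0, 0, 0, 0, 0], [0, 0, 0, 0, 0, 0], [0, 0, 0, 0, 0, 0], [0, 0, 0, 0, 0, 0], [0, 0, 0, 0, 0, 0]], "claw": 1}}

```text
t: 12.4
position: [0.5278, 0.2279, 0.1102]
ee_rot: [[-0.198, 0.98, 0.001], [0.98, 0.198, 0.001], [0.0, 0.002, -1.0]]
force: [-1.1, -0.1, 6.5]
opening: 0.015
gripper_force: 58.2
```

Call:
{"name": "servo_tool", "arguments": {"motion": [[0.005, 0, 0, 0, 0, 0], [0.0075, 0, 0, 0, 0, 0], [0.0075, 0, 0, 0, 0, 0], [0.0075, 0, 0, 0, 0, 0], [0.0075, 0, 0, 0, 0, 0], [0.0075, 0, 0, 0, 0, 0], [0.0075, 0, 0, 0, 0, 0], [0.005, 0, 0, 0, 0, 0]]}}

```text
t: 13.2
position: [0.5196, 0.2688, 0.1101]
ee_rot: [[-0.196, 0.981, 0.002], [0.981, 0.196, -0.002], [-0.002, 0.001, -1.0]]
force: [0.2, -7.8, 7.1]
opening: 0.0153
gripper_force: 58.4
```

Call:
{"name": "servo_tool", "arguments": {"motion": [[0.003, 0, 0, 0, 0, 0], [0.002, 0, 0, 0, 0, 0], [0.002, 0, 0, 0, 0, 0], [0, 0, 0, 0, 0, 0]]}}

```text
t: 13.6
position: [0.5185, 0.2742, 0.1102]
ee_rot: [[-0.196, 0.981, 0.002], [0.981, 0.196, -0.002], [-0.002, 0.001, -1.0]]
force: [-0.3, -6.1, 7.4]
opening: 0.0155
gripper_force: 58.4
```

Call:
{"name": "servo_tool", "arguments": {"motion": [[0.0025, 0, 0, 0, 0, 0], [0.0025, 0, 0, 0, 0, 0], [0.0025, 0, 0, 0, 0, 0], [0, 0, 0, 0, 0, 0]]}}

```text
t: 14.0
position: [0.5178, 0.278, 0.1101]
ee_rot: [[-0.194, 0.981, 0.002], [0.981, 0.194, -0.005], [-0.005, 0.001, -1.0]]
force: [0.9, -11.4, 8.3]
opening: 0.0156
gripper_force: 58.4
```

Call:
{"name": "servo_tool", "arguments": {"motion": [[0.002, 0, 0, 0, 0, 0], [0.0015, 0, 0, 0, 0, 0], [0, 0, 0, 0, 0, 0]]}}

```text
t: 14.3
position: [0.5178, 0.2782, 0.1101]
ee_rot: [[-0.192, 0.981, 0.002], [0.981, 0.192, -0.007], [-0.008, 0.0, -1.0]]
force: [0.8, -17.3, 9.9]
opening: 0.0155
gripper_force: 58.6
```

Call:
{"name": "servo_tool", "arguments": {"motion": [[0.002, 0, 0, 0, 0, 0], [0.002, 0, 0, 0, 0, 0], [0, 0, 0, 0, 0, 0], [0, 0, 0, 0, 0, 0]]}}

```text
t: 14.7
position: [0.5177, 0.2786, 0.1101]
ee_rot: [[-0.19, 0.982, 0.002], [0.982, 0.19, -0.011], [-0.011, -0.0, -1.0]]
force: [3.0, -24.9, 10.8]
opening: 0.0152
gripper_force: 58.7
```

Run:
```python
from h import *
to(.5,.3,.2)
snap('top','t5');c=snap('scene','s5')
im=c['pixels'][200:360,240:440,::-1]; cv2.imwrite('pics/c5.png',cv2.resize(im,None,fx=4,fy=3.75,interpolation=2))
```

```text
t 14.7 pos [0.5177 0.2786 0.1101] yang 10.93 z [ 0.002 -0.011 -1.   ] q [-36.  38.   9. 105.  -8.  38. -12.] F [  3.  -24.9  10.8] op 0.015158604247874125 58.71905521955341
total tool units [ 0.0293 -0.0167 -0.1127]
```

View pics/c5.png

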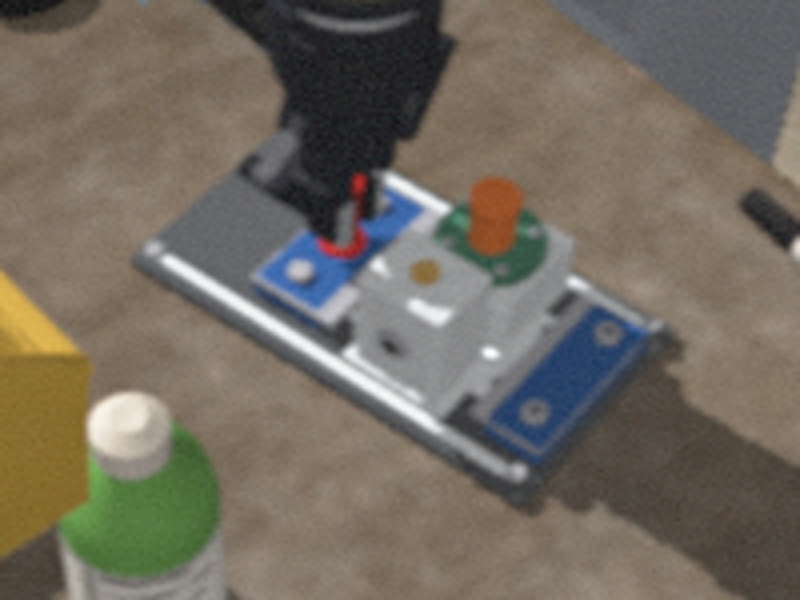

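The jaw is hard against its stop and the feet are under both lips. The knob shows at (495,195) and the post at (360,190). I release, rise, turn and measure again.

Call:
{"name": "servo_tool", "arguments": {"motion": [[0, 0, 0, 0, 0, 0], [0, 0, 0, 0, 0, 0], [0, 0, 0, 0, 0, 0], [0, 0, 0, 0, 0, 0], [0, 0, -0.03, 0, 0, 0], [0, 0, -0.05, 0, 0, 0], [0, 0, -0.06, 0, 0, 0], [0, 0, -0.06, 0, 0, 0]], "claw": -1}}

```text
t: 15.6
position: [0.5146, 0.2885, 0.2705]
ee_rot: [[-0.199, 0.98, -0.001], [0.98, 0.199, -0.0], [-0.0, -0.001, -1.0]]
force: [1.3, 1.4, 0.7]
opening: 0.0855
gripper_force: 0.0
```

Call:
{"name": "servo_tool", "arguments": {"motion": [[0, 0, 0, 0, 0, 0.26], [0, 0, 0, 0, 0, 0.26], [0, 0, 0, 0, 0, 0.26], [0, 0, 0, 0, 0, 0.26], [0, 0, 0, 0, 0, 0.26], [0, 0, 0, 0, 0, 0.26], [0, 0, 0, 0, 0, 0.26], [0, 0, 0, 0, 0, 0.26]]}}

```text
t: 16.4
position: [0.5148, 0.2888, 0.269]
ee_rot: [[0.748, 0.664, -0.0], [0.664, -0.748, 0.0], [-0.0, -0.0, -1.0]]
force: [-0.3, 0.4, -0.7]
opening: 0.0853
gripper_force: 0.0
```

Call:
{"name": "servo_tool", "arguments": {"motion": [[0, 0, 0, 0, 0, 0.26], [0, 0, 0, 0, 0, 0.26], [0, 0, 0, 0, 0, 0.26], [0, 0, 0, 0, 0, 0.26], [0, 0, 0, 0, 0, 0], [0, 0, 0, 0, 0, 0], [0, 0, 0, 0, 0, 0]]}}

```text
t: 17.1
position: [0.5151, 0.2883, 0.269]
ee_rot: [[0.977, 0.211, -0.0], [0.211, -0.977, 0.0], [-0.0, -0.0, -1.0]]
force: [-1.1, 0.3, 0.1]
opening: 0.0851
gripper_force: 0.0
```

Run:
```python
from h import *
from m import *
to(.485,.339,.134,-78.8)
c=snap('wrist','w6'); print(blobs(c,*C['orange'],(100,100,540,420),15)[1])
t=snap('top','t6'); print(blobs(t,*C['orange'],B['top'])[1])
s=snap('scene','s6'); print(blobs(s,*C['orange'],B['scene'])[1])
```

```text
t 17.1 pos [0.5151 0.2883 0.269 ] yang -77.79 z [-0.  0. -1.] q [-53.  31.  35.  95. -20.  60. -90.] F [-1.1  0.3  0.1] op 0.08510412665941837 0.0
total tool units [-0.0233 -0.0698  0.1688]
turn z units 0.0352034899541075
[(942, [250.0, 258.2], [232, 240, 35, 37])]
[(37, [298.9, 267.8], [295, 263, 8, 10])]
[(182, [363.2, 256.6], [358, 248, 12, 19])]
```

View pics/w6.png

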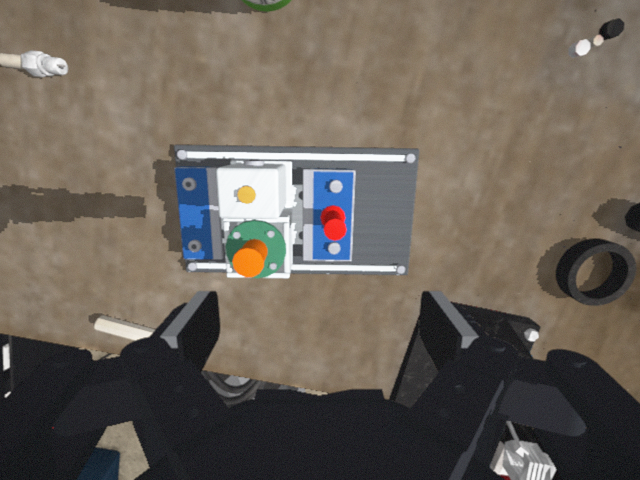

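The jaws are shut. The sliding lip's inner edge is near x=303 and the fixed one near x=217, with the feet tucked under. The knob top is at (248,262), the plug at (246,194) and the post top at (333,228).

Run:
```python
from h import *
w=load('w6');t=load('t6');s=load('s6')
O=np.array([.504,.3435]); a=np.radians(11.2); ex=np.array([np.cos(a),np.sin(a)]); ey=np.array([-ex[1],ex[0]])
F=lambda p:((p[:2]-O)@ex.round(4),(p[:2]-O)@ey)
for n,c,u,v,z in(('knobw',w,248,262,.09),('plugw',w,246,194,.083),('postw',w,333,228,.072),('slip',w,303,171,.0225),('slip',w,303,259,.0225),('flip',w,211,169,.0225),('flip',w,220,258,.0225),('knobt',t,298.9,267.8,.09),('knobs',s,363.2,250.5,.09),('knob_s_mid',s,363.2,256.6,.075)):
    p=onz(c,u,v,z); print(n,p.round(4),np.round(F(p),4))
p=onz(w,248,262,.09); to(.4872,.3387,.134,-78.8)
```

```text
knobw [0.4827 0.3388 0.09  ] [-0.0218 -0.0005]
plugw [0.5336 0.3498 0.083 ] [0.0303 0.0004]
postw [0.5192 0.2784 0.072 ] [ 0.0022 -0.0668]
slip [0.5545 0.3129 0.0225] [ 0.0435 -0.0399]
slip [0.4704 0.2958 0.0225] [-0.0422 -0.0403]
flip [0.5383 0.396  0.0225] [0.0438 0.0448]
flip [0.454  0.3763 0.0225] [-0.0427  0.0419]
knobt [0.4804 0.3403 0.09  ] [-0.0237  0.0014]
knobs [0.4789 0.3359 0.09  ] [-0.0261 -0.0026]
knob_s_mid [0.4795 0.3381 0.075 ] [-0.0251 -0.0005]
t 17.25 pos [0.5152 0.2881 0.2692] yang -77.91 z [-0.  0. -1.] q [-53.  31.  35.  95. -20.  60. -90.] F [ 0.4  0.1 -0. ] op 0.0855395393025876 0.0
total tool units [-0.021  -0.0692  0.169 ]
turn z units 0.031112108541402714
```

Call:
{"name": "servo_tool", "arguments": {"motion": [[-0.0142, -0.0352, 0, 0, 0, 0], [-0.0142, -0.0353, 0, 0, 0, 0.03], [0, 0, 0.03, 0, 0, 0], [0, 0, 0.04, 0, 0, 0], [0, 0, 0.035, 0, 0, 0], [0, 0, 0.03, 0, 0, 0], [0, 0, 0.018, 0, 0, 0], [0, 0, 0.012, 0, 0, 0]]}}

```text
t: 18.05
position: [0.4811, 0.3384, 0.1361]
ee_rot: [[0.981, 0.194, -0.001], [0.194, -0.981, -0.001], [-0.001, 0.0, -1.0]]
force: [-1.1, -0.4, 0.8]
opening: 0.0852
gripper_force: 0.0
```

Call:
{"name": "servo_tool", "arguments": {"motion": [[0, 0, 0, 0, 0, 0], [0, 0, 0, 0, 0, 0], [0, 0, 0, 0, 0, 0], [0, 0, 0, 0, 0, 0], [0, 0, 0, 0, 0, 0], [0, 0, 0, 0, 0, 0], [0, 0, 0, 0, 0, 0], [0, 0, 0, 0, 0, 0]], "claw": 1}}

```text
t: 18.85
position: [0.4816, 0.3388, 0.1382]
ee_rot: [[0.981, 0.194, 0.001], [0.194, -0.981, 0.001], [0.001, -0.001, -1.0]]
force: [-1.5, -1.5, 4.7]
opening: 0.022
gripper_force: 58.4
```

Call:
{"name": "servo_tool", "arguments": {"motion": [[0, 0, -0.0013, 0, 0, 0], [0, 0, -0.0013, 0, 0, 0], [0, 0, -0.0013, 0, 0, 0], [0, 0, -0.0013, 0, 0, 0], [0, 0, -0.0013, 0, 0, 0], [0, 0, -0.0013, 0, 0, 0]]}}

```text
t: 19.45
position: [0.481, 0.3385, 0.1429]
ee_rot: [[0.981, 0.194, -0.001], [0.194, -0.981, -0.001], [-0.001, 0.001, -1.0]]
force: [1.3, 1.8, -11.6]
opening: 0.022
gripper_force: 59.1
```

Call:
{"name": "servo_tool", "arguments": {"motion": [[0, 0, -0.0013, 0, 0, 0], [0, 0, -0.0013, 0, 0, 0], [0, 0, -0.0013, 0, 0, 0], [0, 0, -0.0013, 0, 0, 0]]}}

```text
t: 19.85
position: [0.4816, 0.3386, 0.1483]
ee_rot: [[0.981, 0.193, 0.001], [0.193, -0.981, 0.001], [0.001, -0.0, -1.0]]
force: [0.5, 0.2, -0.3]
opening: 0.0218
gripper_force: 60.2
```

Call:
{"name": "servo_tool", "arguments": {"motion": [[0, 0, -0.0015, 0, 0, 0], [0, 0, -0.0015, 0, 0, 0], [0, 0, -0.0015, 0, 0, 0], [0, 0, -0.0015, 0, 0, 0], [0, 0, 0, 0, 0, 0], [0, 0, 0, 0, 0, 0], [0, 0, 0, 0, 0, 0], [0, 0, 0, 0, 0, 0]]}}

```text
t: 20.65
position: [0.4812, 0.3386, 0.1522]
ee_rot: [[0.981, 0.194, -0.0], [0.194, -0.981, -0.0], [-0.0, 0.0, -1.0]]
force: [-0.0, -0.4, -0.8]
opening: 0.0221
gripper_force: 60.2
```

Run:
```python
from h import *
to(.4816,.3386,.153)
c=snap('scene','s7')
im=c['pixels'][200:330,290:450,::-1]; cv2.imwrite('pics/c7.png',cv2.resize(im,None,fx=4.6,fy=4.6,interpolation=2))
```

```text
t 20.65 pos [0.4812 0.3386 0.1522] yang -78.84 z [-0. -0. -1.] q [-56.  38.  31. 103. -26.  46. -91.] F [-0.  -0.4 -0.8] op 0.022074850720409055 60.19451667928479
total tool units [ 0.0005  0.0001 -0.001 ]
```

View pics/c7.png

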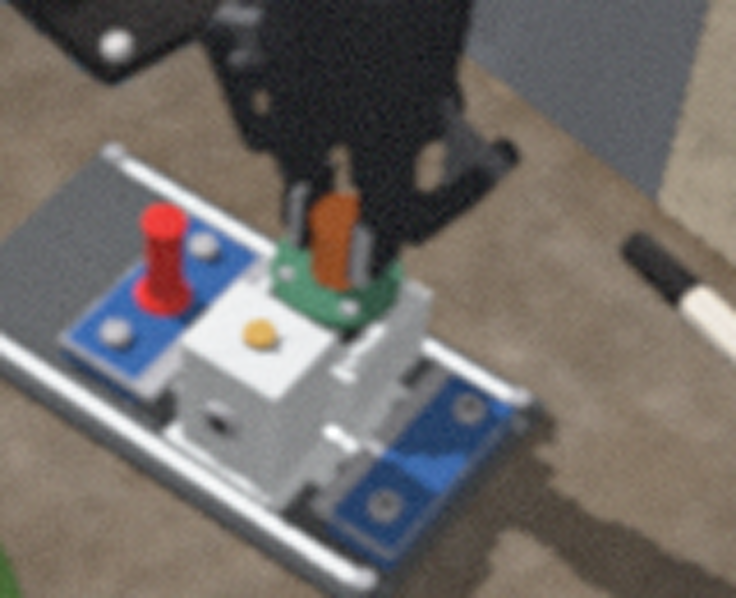

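The cap is held level over the open well with a clear gap: the plate is at (337,290), the well rim is below it, and the block is still clamped. Handing in.

```bash
python3 -c "
from station import *
print(job_done())"
```

```text
the job is handed in; nothing more can be done
None
```

I handed the job in at about 21 s, and no verdict came back: the pump block is turned and clamped under both lips, the seal is broken, and the gripper holds the cap level about 14 mm above its well.

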